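Square a carton on the covered ledge and push it off into the chute

TASK

The white carton stands skewed on the roofed ledge of the dispatch stand. Reach in under the roof and first push the carton back until its long side lies flush along the back fence, then push it along the fence and off the open end of the ledge, so that it drops into the steel chute and comes to rest in the catch tray at the bottom. Do not lift or crush the carton, and leave the green cup and the wipe bottle where they are.

Things in the scene. Friction and masses are not known exactly. Their poses are not given: they have to be found in the camera images.
- chute_stand: Dispatch stand, fixed. Origin: on the bench under the ledge's centre. +x = to the back (away from robot), -y = along the ledge to the chute, z up. Plywood ledge, top 150 mm above bench, x -65..65, y -140..140. Slick steel fence along its back, inner face x = 65. A clear acrylic roof covers the ledge from x = -10 back to the fence; front and both ends are open.
- roof_edge (a point): Middle of the roof's rolled front edge (stand x = -10, y = 0, 280 mm above the bench). Roof underside 125 mm, top 136 mm above the ledge. A hand pointing straight down cannot get at a carton at the fence; tilted forward about 45 degrees (fingers pointing back and down) its fingertips get about 25 mm in under this edge.
- cheek (a point): Inner top corner of the dark steel cheek at the ledge's chute end (stand x = -20, y = -136, 22 mm above the ledge). The cheek, 8 mm thick, bars x = -65 to -20 there; a carton passes only between it and the fence (85 mm), so it must lie flush on the fence first.
- carton: White carton with brown tape, loose on the ledge: 74 mm wide (its x), 106 long (y), 49 high; 0.11 to 0.22 kg. Origin: centre of its underside. Starts turned up to 0.3 rad and 24 to 40 mm forward of the fence. Flush there its origin is at stand x = 28. 1 to 2 N slide it; on the fence it is rigid: feel for the contact, over 50 N from the fingers crushes it.
- ledge_end (a point): Point on the ledge's top edge at the chute end (stand x = 28, y = -140, 150 mm above the bench). The middle of a flush carton passes over it; then the carton tips off.
- tray_floor (a point): Centre of the catch tray's floor (stand x = 22, y = -350, 12 mm above the bench). The polished steel chute, inside x -25..66, begins 30 mm below the ledge's end, slopes down at 38 degrees to y = -280, then the level tray runs to an end wall at y = -422; walls 70 mm high.
- green_cup: Green cup, 64 mm wide, 64 mm high, upright on the bench left of the stand; bystander. Origin: centre of its underside.
- wipe_bottle: White bottle with blue cap, 50 mm wide, 96 mm high, on the bench left of the stand; bystander. Origin: centre of its underside.

How it is judged (in metres and radians):
On the way:
1. the carton lies flush along the back fence, on the ledge (x of carton in the frame of chute_stand above 0.023 m and angle between the y axis of carton and the y axis of chute_stand, either way round below 0.09 rad and z of carton in the frame of chute_stand above 0.14 m and y of carton in the frame of chute_stand above -0.12 m), for 0.2 s.
At the end, for the whole second after the job is handed in: The carton is at rest inside the catch tray: its origin between y = -270 and -425 mm and x = -30 and +75 mm of the stand, less than 85 mm above the bench, slower than 20 mm/s and borne by the stand (y of carton in the frame of chute_stand between -0.425 and -0.27 m and x of carton in the frame of chute_stand between -0.03 and 0.075 m and z of carton in the frame of chute_stand between 0 and 0.085 m and linear speed of carton below 0.02 m/s and contact force between carton and chute_stand above 0.3 N); the robot touches nothing.
It fails at once if the carton is lifted more than 30 mm off the ledge (z of carton in the frame of chute_stand above 0.18 m).
It fails at once if the fingers press the carton with more than 50 N (contact force between the fingers and carton above 50 N).
It fails at once if a bystander is moved by more than 30 mm (distance of any of green_cup, wipe_bottle from where it was at the start of the episode above 0.03 m).
It also fails if it takes over 53 s, if anything falls off the work surface, if the arm or the gripper's body presses on something with over 40 N, if the wrist force passes 120 N, or if a joint passes its speed limit or range.

ROBOT

A 6-joint arm with a two-finger parallel gripper is mounted at the origin on a cart in front of the work surface, level with it; the furniture and walls round the work are solid. World frame = base frame: x ahead of the robot, y to its left, z up, the work surface at z = 0. Lengths are in mm, angles in rad, forces in N, time in s.
With the tool pointing down it reaches from about 250 to 725 mm from the base axis. Payload 4 kg.
Tool frame: the origin (TCP) lies midway between the tips of the shut fingers; the grasp point (between the pads) lies 19 mm behind it; z points along the fingers, x is the direction in which the jaws open and shut, and the axes are right-handed (so a half turn about z gives the same grasp; the last joint's range is limited). The gripper opens to 85 mm and grips with 20 to 120 N. Pads are 22 mm wide; open, the fingers measure 114 mm over their backs; the gripper's body (76 mm by 85 mm) begins 54 mm behind the grasp point. The pads swing forward as they close: fully open they stand 13 mm farther back than shut.
Start: joints at [1.348, 0.241, 0.005, 1.335, 0, 1.571], TCP at [110.479, 487.641, 231.306] pointing down, gripper open.
Joint ranges: [-2.72, 2.72], [-1.05, 1.87], [-1.09, 1.28], [-1.99, 2.15], [-1.42, 1.44], [-3.14, 3.14]. Speed limits (rad/s): [2.79, 2.79, 3.14, 3.14, 3.14, 3.14].

INTERFACE

Orientations are given as a unit quaternion [w, x, y, z].
In Python, from cell import r gives the robot as it stands.
- The arm moves only by the shell command python3 -m pendant 'ROWS' [FORCE]. ROWS is JSON, a list of rows, each an object with "slide": the shift along the world's x, y, z scaled (see below), a list of three; "dr": the turn, a rotation vector about the world's x, y, z scaled (see below), a list of three; "claw": the finger opening in mm, from 0 to 85.4. In form: [{"slide": [dx, dy, dz], "dr": [wx, wy, wz], "claw": claw}, ...]. A call has 1 to 8 rows; each row shifts and turns the pose as measured when the row begins; what a row does not reach is not made up. The controller multiplies each number of a shift by 0.1 m and each number of a turn by 2 pi rad. A row lasts 1/8 s, in which the tool goes at most 62.5 mm and 10.7 degrees, less where a joint would pass 70% of its speed; a pose out of reach is approached as far as the arm can. A call with a number of a shift or a turn outside -1 to 1 is refused whole. A call with a gripper value outside its range is refused whole. The fingers move at their own pace and stop on an object; FORCE is the grip in N (left out, the last holds). Time passes only in rows, so rows that do not move let the fingers close. It gives the time, the measured TCP pose, the force and the opening at its end, in the units of the state.
- r.state(): the state, without advancing time (a new reading comes with each control period).
- r.grab_frame(name): name is "scene" or "top"; returns a dict with "color" (480x640x3 uint8, red, green, blue), "intrinsics" (3x3 intrinsics, pixels), "position" and "orientation" of the camera in the world. Camera axes: x right, y down, z forward; pixel columns grow to the right and rows downward; lengths in mm; the calibration is good to about 2 mm. A picture is of the moment at which its call begins. There is no depth.
- r.close_job(): hands the job in, once; it reports no verdict.
Trained networks look in a picture, given as the dict that the camera call returned (one of the last four; its "shot" number tells which), for a name from the list of things; names that differ only in an ending like _2 or _b are one class to them, and where a whole thing is asked for, a point or a joint stands for the part that bears it (a point fixed in the world has none). Each returns a list of dicts, best first, with "p" (0 to 1); they miss things now and then, are a little off and sometimes report something else, mostly with a low value. They report only what shows in the picture. A call takes as long as a camera call.
- r.cut_out(name, picture): "pixels" (480x640 bool, what is visible of it) and "pixel" ([row, column] in pixels, amid what is visible of it).
The state is a dict: "clock": time; "q": joint angles; "qvel": joint speeds; "joint_torque": joint torques, N m; "tcp_pos": TCP position; "tool_rot": TCP orientation; "wrist_force": force on the tool from outside, world axes, zero at the start; "wrist_torque": the same for the moment, N m; "opening": opening from 0.0 (shut) to 1.0 (fully open).
Only numpy, scipy, OpenCV 4.12 (cv2) and the standard library are available. Lean on these libraries where they do the work, as an engineer would, in place of code of your own. Each camera call takes 0.05 s, during which the arm holds its last target. There are 200 camera calls.

## Working session

There is one attempt and no reset: what is moved stays moved. The work goes in short steps, Python scripts to look and compute and a shell command to move; the robot and the scene stay as the last step left them, time stands still between calls to the robot, and variables do not carry over. Pictures are saved under pics/ and viewed, about 8 in all and at most 12, crops included, and the job is handed in when it is done.

```bash
mkdir -p pics; ls; python3 - <<'E'
from cell import r
import cv2,numpy as np
print(r.state())
for n in("scene","top"):
    f=r.grab_frame(n); cv2.imwrite(f"pics/{n}0.png",f["color"][...,::-1])
    print(n,f["intrinsics"],f["position"],f["orientation"])
    for o in("chute_stand","carton","green_cup","wipe_bottle"):
        print(o,[(round(d["p"],2),d["pixel"],int(d["pixels"].sum())) for d in r.cut_out(o,f)[:2]])
E
```

```text
pics
{'clock': 0.0, 'q': array([ 1.34801540e+00,  2.41442099e-01,  3.69366541e-03,  1.33518537e+00,
       -3.23973413e-05,  1.57080266e+00]), 'qvel': array([-0.00011243,  0.00100624, -0.00035217, -0.00054062,  0.00018977,
       -0.00043967]), 'joint_torque': array([-1.11177935e-03, -3.72318578e+01,  2.52406991e+01,  1.70057552e-02,
       -1.30142826e-04, -1.31085052e-06]), 'tcp_pos': array([110.33913324, 487.01530863, 230.3867488 ]), 'tool_rot': array([ 6.79681124e-04,  7.81328173e-01,  6.24119495e-01, -8.24919927e-04]), 'wrist_force': array([-0.02774593, -0.2991533 ,  1.43644942]), 'wrist_torque': array([0.04489361, 0.03139724, 0.04714341]), 'opening': 1.0008595163699812}
scene [[522.2565457    0.         312.81165351]
 [  0.         522.2565457  233.12337938]
 [  0.           0.           1.        ]] [ -91.77409337  903.81088708 1076.9885863 ] [ 0.11970002 -0.21618322  0.86887399 -0.42894604]
chute_stand [(0.77, [215.0, 297.6], 4027)]
carton [(0.6, [231.9, 317.0], 787)]
green_cup [(0.61, [359.0, 208.2], 682)]
wipe_bottle [(0.53, [214.1, 303.6], 4254)]
top [[621.56644943   0.         316.84788923]
 [  0.         621.56644943 246.63328288]
 [  0.           0.           1.        ]] [ 241.87496745  -90.81046582 1580.96513434] [-0.05558017  0.70881357 -0.70055319  0.06098688]
chute_stand [(0.87, [260.1, 377.8], 13531)]
carton [(0.73, [255.0, 335.0], 920)]
green_cup [(0.62, [214.6, 164.2], 540)]
wipe_bottle [(0.98, [230.0, 192.4], 436)]
```

```bash
python3 - <<'E'
import cv2
a=cv2.imread("pics/top0.png")[140:380,140:560]; cv2.imwrite("pics/top0c.png",cv2.resize(a,(798,456),interpolation=cv2.INTER_CUBIC))
a=cv2.imread("pics/scene0.png")[120:420,140:540]; cv2.imwrite("pics/scene0c.png",cv2.resize(a,(800,600),interpolation=cv2.INTER_CUBIC))
E
```

```text
(no output)
```

View pics/top0c.png

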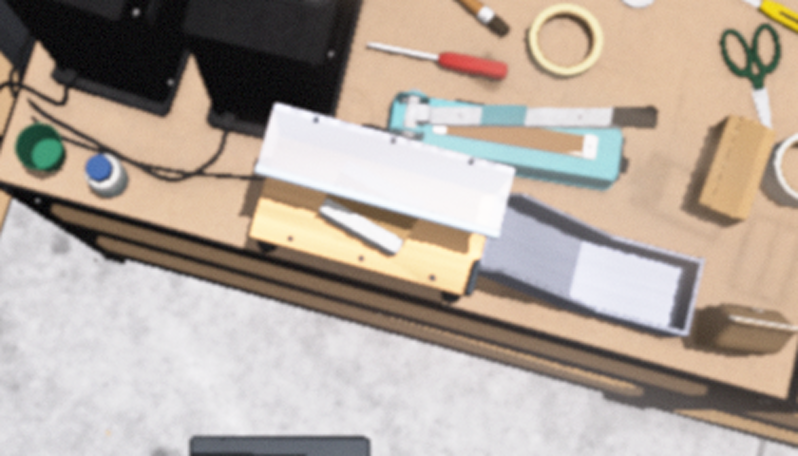

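View pics/scene0c.png

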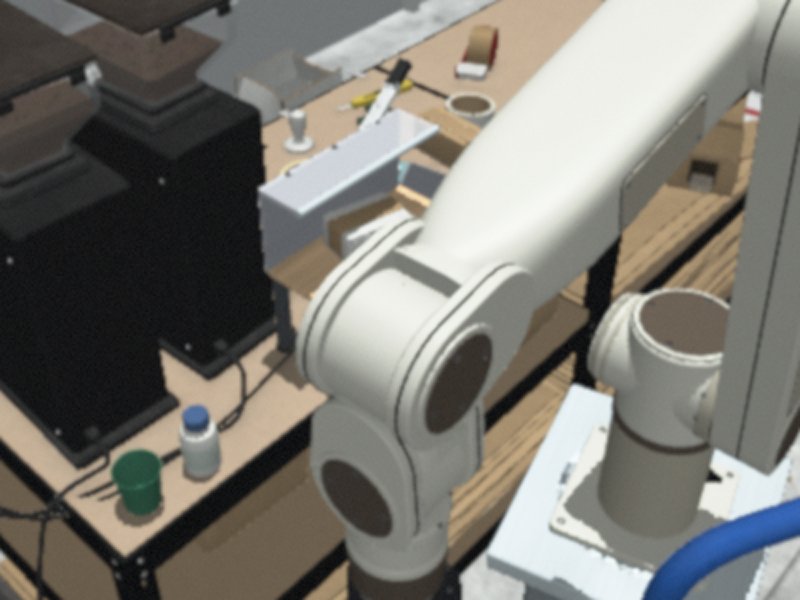

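The top view shows the ledge's front edge from (250,235) to (472,292) in crop pixels, and the roof at (258,172), (500,235), (515,170) and (275,103). The carton's front strip runs from (320,208) to (396,250), with its chute-side end further forward. Next I fit the poses.

```bash
cat > h.py <<'E'
import numpy as np,cv2
from scipy.spatial.transform import Rotation as R
from scipy.optimize import least_squares
def cam(f): return np.array(f["intrinsics"]),np.array(f["position"]),R.from_quat(f["orientation"],scalar_first=True)
def proj(f,P):
    K,p,q=cam(f); c=q.inv().apply(np.atleast_2d(P)-p)@K.T; return c[:,:2]/c[:,2:]
def ray(f,uv,z):
    K,p,q=cam(f); d=q.apply(np.linalg.inv(K)@[uv[0],uv[1],1]); return p+d*(z-p[2])/d[2]
def S2W(s,P): return R.from_euler('z',s[2]).apply(np.atleast_2d(P))+[s[0],s[1],0]
def W2S(s,P): return R.from_euler('z',-s[2]).apply(np.atleast_2d(P)-[s[0],s[1],0])
E
python3 - <<'E'
from h import *; from cell import r
f=r.grab_frame("top")
c=np.array([[250,237],[470,293],[257,174],[500,236],[515,171],[275,103]])/1.9+140
P=np.array([[-65,140,150],[-65,-140,150],[-10,140,286],[-10,-140,286],[67,-140,286],[67,140,286]])
o=least_squares(lambda s:(proj(f,S2W(s,P))-c).ravel(),[450,-100,-.2],x_scale=[10,10,.1],loss='soft_l1'); s=o.x
print("stand",s,o.fun.reshape(-1,2).round(1))
np.save("stand.npy",s)
for uv in([320,210],[394,252],[402,240],[333,202]):
    print("carton",W2S(s,ray(f,np.array(uv)/1.9+140,199)).round(1))
img=f["color"][...,::-1].copy()
for q in [[22,-350,12],[28,-140,150],[-20,-136,172],[-10,0,280],[-25,-280,82],[-25,-422,82],[66,-422,82]]:
    u=proj(f,S2W(s,q))[0]; cv2.circle(img,(int(round(u[0])),int(round(u[1]))),1,(0,0,255),-1)
m=r.cut_out("carton",f)[0]["pixels"].astype(np.uint8)
cs,_=cv2.findContours(m,0,1); cv2.drawContours(img,cs,-1,(0,255,0),1)
cv2.imwrite("pics/a.png",cv2.resize(img[170:330,250:520],(800,474),interpolation=cv2.INTER_NEAREST))
for n in("green_cup","wipe_bottle"):
    d=r.cut_out(n,f)[0]["pixel"]; print(n,ray(f,d[::-1],50))
E
```

```text
stand [ 4.66421959e+02 -1.47836971e+02 -2.49343310e-01] [[ 0.1 -0.7]
 [ 1.4  0.9]
 [-0.6 -1.1]
 [-0.3  0.1]
 [ 0.4 -0.4]
 [-0.4  2.1]]
carton [[-19.8  63.7 199. ]]
carton [[-45.6 -33.6 199. ]]
carton [[-29.3 -39.2 199. ]]
carton [[ -6.5  51.3 199. ]]
green_cup [566.06220625 283.74350688  50.        ]
wipe_bottle [532.53779516 205.54107483  50.        ]
```

View pics/a.png

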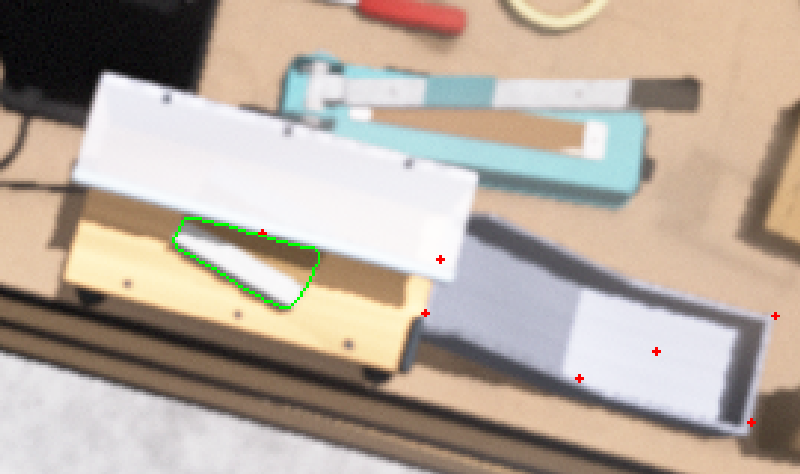

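The stand fits to about 3 mm. The carton is at roughly stand (3, 5), turned about 0.26 rad. The first push will use parted fingers on the front face with the hand tilted about 55°.

```bash
cat >> h.py <<'E'
s=np.load("stand.npy")
def goal(r,P,tilt=55):
    st=r.state(); t=np.radians(tilt)
    Rt=np.array([[0,np.cos(t)*-1,np.sin(t)],[1,0,0],[0,np.sin(t),-0]]).astype(float)
    z=np.array([np.sin(t),0,-np.cos(t)]); x=np.array([0,1,0.]); y=np.cross(z,x)
    Rg=R.from_euler('z',s[2])*R.from_matrix(np.c_[x,y,z])
    Rc=R.from_quat(st["tool_rot"],scalar_first=True)
    d=S2W(s,P)[0]-st["tcp_pos"]
    print("slide",(d/100).round(3),"dr",((Rg*Rc.inv()).as_rotvec()/2/np.pi).round(4))
def where(r):
    st=r.state(); print(round(st["clock"],2),"stand",W2S(s,st["tcp_pos"])[0].round(1),"F",st["wrist_force"].round(1),"q",st["q"].round(2),"open",round(st["opening"],2))
E
python3 - <<'E'
from h import *; from cell import r
where(r); goal(r,[-130,8,240]); print(np.linalg.norm(S2W(s,[-130,8,240])[0][:2]), "unit +x:",S2W([0,0,s[2]],[1,0,0])[0],"unit -y",S2W([0,0,s[2]],[0,-1,0])[0])
E
```

```text
0.7 stand [-501.8  528.   231.3] F [-0.4 -0.8 -0.2] q [1.35 0.24 0.01 1.34 0.   1.57] open 1.0
slide [ 2.319 -5.957  0.087] dr [-0.0357 -0.1485 -0.0039]
359.04592318905566 unit +x: [ 0.96907468 -0.24676763  0.        ] unit -y [-0.24676763 -0.96907468  0.        ]
```

```bash
python3 -m pendant '[{"slide":[0.2,-0.5,0.08],"dr":[0,0,0],"claw":60},{"slide":[0.2,-0.55,0.08],"dr":[0,0,0],"claw":60},{"slide":[0.2,-0.55,0.08],"dr":[0,0,0],"claw":60},{"slide":[0.2,-0.55,0.08],"dr":[0,0,0],"claw":60},{"slide":[0.2,-0.55,0.08],"dr":[-0.006,-0.025,0],"claw":60},{"slide":[0.2,-0.55,0],"dr":[-0.006,-0.025,0],"claw":60},{"slide":[0.2,-0.55,0],"dr":[-0.006,-0.025,0],"claw":60},{"slide":[0.2,-0.55,0],"dr":[-0.006,-0.025,0],"claw":60}]'; python3 - <<'E'
from h import *; from cell import r
where(r); goal(r,[-130,8,240])
E
```

```text
clock: 1.7
tcp_pos: [276.1, 43.8, 274.0]
tool_rot: [0.259, 0.738, 0.59, 0.203]
wrist_force: [1.8, -1.3, 1.3]
opening: 0.705
1.7 stand [-231.7  138.7  274. ] F [ 1.8 -1.3  1.3] q [ 0.76 -0.66 -0.75  1.08 -0.55  0.86] open 0.7
slide [ 0.663 -1.518 -0.34 ] dr [-0.0098 -0.0449 -0.0038]
```

```bash
python3 -m pendant '[{"slide":[0.15,-0.4,0],"dr":[-0.003,-0.015,-0.001],"claw":60},{"slide":[0.15,-0.4,0],"dr":[-0.003,-0.015,-0.001],"claw":60},{"slide":[0.15,-0.4,-0.1],"dr":[-0.003,-0.015,-0.001],"claw":60},{"slide":[0.15,-0.4,-0.1],"dr":[0,0,0],"claw":60},{"slide":[0,0,0],"dr":[0,0,0],"claw":60}]'; python3 - <<'E'
from h import *; from cell import r
where(r); goal(r,[-100,8,177])
E
```

```text
clock: 2.33
tcp_pos: [317.4, -72.6, 253.6]
tool_rot: [0.327, 0.72, 0.552, 0.266]
wrist_force: [-0.2, -0.2, 0.1]
opening: 0.704
2.33 stand [-162.9   36.1  253.6] F [-0.2 -0.2  0.1] q [-0.21 -0.85 -1.    0.55 -0.02  0.05] open 0.7
slide [ 0.54  -0.428 -0.766] dr [-0.007  -0.013   0.0002]
```

```bash
python3 -m pendant '[{"slide":[0.25,-0.15,-0.2],"dr":[-0.003,-0.006,0],"claw":60},{"slide":[0.25,-0.15,-0.3],"dr":[-0.003,-0.006,0],"claw":60},{"slide":[0.05,-0.1,-0.3],"dr":[0,0,0],"claw":60},{"slide":[0,0,0],"dr":[0,0,0],"claw":60}]'; python3 - <<'E'
from h import *; from cell import r
where(r); goal(r,[-80,8,177])
f=r.grab_frame("top"); cv2.imwrite("pics/b.png",cv2.resize(f["color"][170:330,250:520,::-1],(800,474),interpolation=cv2.INTER_CUBIC))
E
```

```text
clock: 2.82
tcp_pos: [389.7, -112.9, 220.3]
tool_rot: [0.344, 0.705, 0.555, 0.276]
wrist_force: [-0.6, 0.1, -1.3]
opening: 0.701
2.83 stand [-82.9  14.9 220.3] F [-0.6  0.1 -1.3] q [-0.36 -0.54 -1.08  0.11  0.1  -0.07] open 0.7
slide [ 0.011 -0.074 -0.433] dr [-0.0029 -0.0068 -0.0025]
```

View pics/b.png

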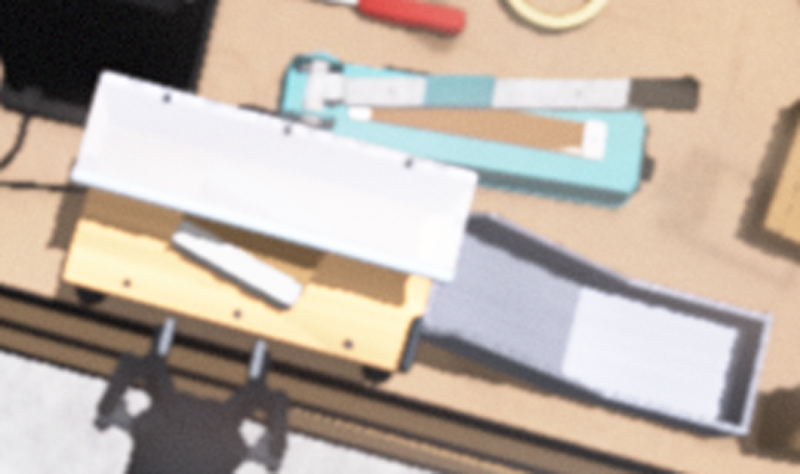

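The fingertips are at about (167,325) and (258,345), straddling the carton's front-face centre, as intended. Next I move down and forward.

```bash
python3 -m pendant '[{"slide":[0.1,-0.1,-0.15],"dr":[0,0,0],"claw":60},{"slide":[0.05,-0.05,-0.15],"dr":[0,0,0],"claw":60},{"slide":[0.05,-0.02,-0.15],"dr":[0,0,0],"claw":60},{"slide":[0,0,0],"dr":[0,0,0],"claw":60}]'; python3 - <<'E'
from h import *; from cell import r
where(r); goal(r,[-60,5,176])
E
```

```text
clock: 3.38
tcp_pos: [420.3, -125.1, 195.7]
tool_rot: [0.335, 0.702, 0.564, 0.276]
wrist_force: [-0.3, -0.6, -0.3]
opening: 0.706
3.38 stand [-50.3  10.7 195.7] F [-0.3 -0.6 -0.3] q [-0.39 -0.36 -1.09 -0.05  0.14 -0.1 ] open 0.71
slide [-0.108 -0.031 -0.197] dr [-0.0037 -0.0092 -0.0058]
```

```bash
python3 -m pendant '[{"slide":[-0.1,-0.01,0],"dr":[0.004,0.016,-0.002],"claw":60},{"slide":[-0.05,-0.02,-0.05],"dr":[0.003,0.012,-0.002],"claw":60},{"slide":[0,-0.02,-0.1],"dr":[0,0,-0.002],"claw":60},{"slide":[0,0,-0.06],"dr":[0,0,0],"claw":60},{"slide":[0,0,0],"dr":[0,0,0],"claw":60}]'; python3 - <<'E'
from h import *; from cell import r
where(r); goal(r,[-60,5,176],42)
E
```

```text
clock: 4.0
tcp_pos: [402.9, -123.6, 174.5]
tool_rot: [0.272, 0.739, 0.575, 0.22]
wrist_force: [0.5, -1.5, -0.1]
opening: 0.702
4.0 stand [-67.5   7.8 174.5] F [ 0.5 -1.5 -0.1] q [-0.36 -0.34 -0.97  0.22  0.09 -0.08] open 0.7
slide [ 0.066 -0.046  0.015] dr [-0.0027 -0.0023 -0.0009]
```

```bash
python3 -m pendant '[{"slide":[0.07,-0.05,0.01],"dr":[-0.0013,-0.0012,0],"claw":60},{"slide":[0.06,-0.015,0.01],"dr":[-0.0013,-0.0012,0],"claw":60},{"slide":[0.06,-0.015,0],"dr":[0,0,0],"claw":60},{"slide":[0.06,-0.015,0],"dr":[0,0,0],"claw":60},{"slide":[0.06,-0.015,0],"dr":[0,0,0],"claw":60},{"slide":[0.06,-0.015,0],"dr":[0,0,0],"claw":60}]'; python3 - <<'E'
from h import *; from cell import r
where(r); goal(r,[-20,5,176],42)
E
```

```text
clock: 4.75
tcp_pos: [441.5, -137.2, 175.7]
tool_rot: [0.283, 0.736, 0.574, 0.221]
wrist_force: [-0.9, 0.3, 0.3]
opening: 0.702
4.75 stand [-26.7   4.1 175.7] F [-0.9  0.3  0.3] q [-0.35 -0.23 -0.93  0.15  0.07 -0.07] open 0.7
slide [ 0.067 -0.008  0.003] dr [ 0.0001  0.0002 -0.0007]
```

```bash
python3 -m pendant '[{"slide":[0.04,-0.01,0],"dr":[0,0,-0.0005],"claw":60},{"slide":[0.03,-0.008,0],"dr":[0,0,0],"claw":60},{"slide":[0.03,-0.008,0],"dr":[0,0,0],"claw":60}]'; python3 - <<'E'
from h import *; from cell import r
where(r)
f=r.grab_frame("top"); cv2.imwrite("pics/c.png",cv2.resize(f["color"][170:330,250:520,::-1],(800,474),interpolation=cv2.INTER_CUBIC))
E
```

```text
clock: 5.12
tcp_pos: [452.5, -140.1, 175.7]
tool_rot: [0.283, 0.737, 0.573, 0.22]
wrist_force: [-0.6, -0.1, 0.2]
opening: 0.701
5.12 stand [-15.4   4.1 175.7] F [-0.6 -0.1  0.2] q [-0.34 -0.21 -0.91  0.13  0.06 -0.07] open 0.7
```

View pics/c.png

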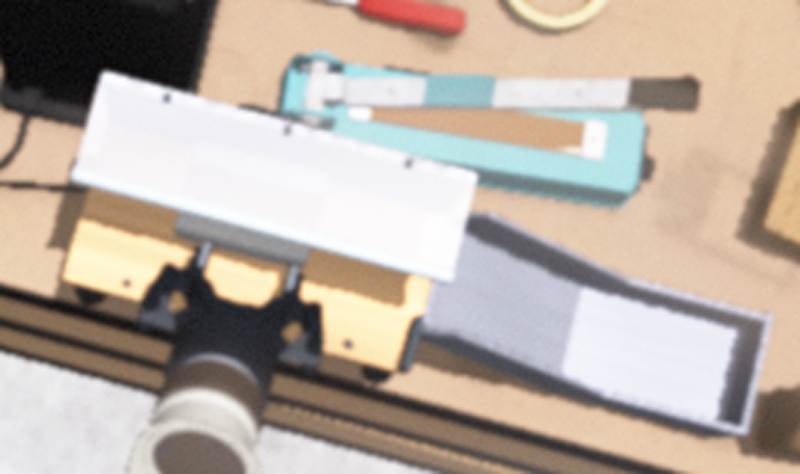

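The carton's front is now parallel to the fence, running from (177,230) to (308,260), and still sliding freely. I continue in small steps until I feel the fence.

```bash
python3 -m pendant '[{"slide":[0.03,-0.008,0],"dr":[0,0,0],"claw":60},{"slide":[0.02,-0.005,0],"dr":[0,0,0],"claw":60},{"slide":[0.02,-0.005,0],"dr":[0,0,0],"claw":60}]';python3 - <<'E'
from h import *; from cell import r
where(r)
E
python3 -m pendant '[{"slide":[0.02,-0.005,0],"dr":[0,0,0],"claw":60}]'; python3 - <<'E'
from h import *; from cell import r
where(r)
E
```

```text
clock: 5.55
tcp_pos: [455.2, -140.5, 173.6]
tool_rot: [0.281, 0.738, 0.574, 0.218]
wrist_force: [-15.9, 4.1, 11.8]
opening: 0.703
5.55 stand [-12.7   4.3 173.6] F [-15.9   4.1  11.8] q [-0.34 -0.19 -0.9   0.14  0.06 -0.07] open 0.7
clock: 5.68
tcp_pos: [455.3, -140.6, 173.3]
tool_rot: [0.28, 0.738, 0.574, 0.218]
wrist_force: [-26.3, 8.3, 21.9]
opening: 0.704
5.67 stand [-12.6   4.2 173.3] F [-26.3   8.3  21.9] q [-0.34 -0.19 -0.9   0.14  0.06 -0.06] open 0.7
```

Fence contact felt: wrist force is about 35 N and the advance has stopped. I back off, close the fingers and look.

```bash
python3 -m pendant '[{"slide":[-0.05,0.013,0],"dr":[0,0,0],"claw":60},{"slide":[-0.3,0.075,0],"dr":[0,0,0],"claw":30},{"slide":[-0.3,0.075,0.05],"dr":[0,0,0],"claw":0},{"slide":[-0.1,0.4,0.1],"dr":[0,0,0],"claw":0},{"slide":[0,0.3,0],"dr":[0,0,0],"claw":0},{"slide":[0,0,0],"dr":[0,0,0],"claw":0}]'; python3 - <<'E'
from h import *; from cell import r
where(r); goal(r,[-50,95,182],45)
f=r.grab_frame("top"); cv2.imwrite("pics/d.png",cv2.resize(f["color"][170:330,250:520,::-1],(800,474),interpolation=cv2.INTER_CUBIC))
E
```

```text
clock: 6.42
tcp_pos: [378.6, -55.4, 190.9]
tool_rot: [0.283, 0.74, 0.57, 0.219]
wrist_force: [0.4, -0.2, 0.4]
opening: 0.0
6.42 stand [-108.    67.9  190.9] F [ 0.4 -0.2  0.4] q [-0.02 -0.48 -0.99  0.34 -0.15  0.18] open 0.0
slide [ 0.629  0.119 -0.089] dr [-0.0024 -0.0082  0.0013]
```

View pics/d.png

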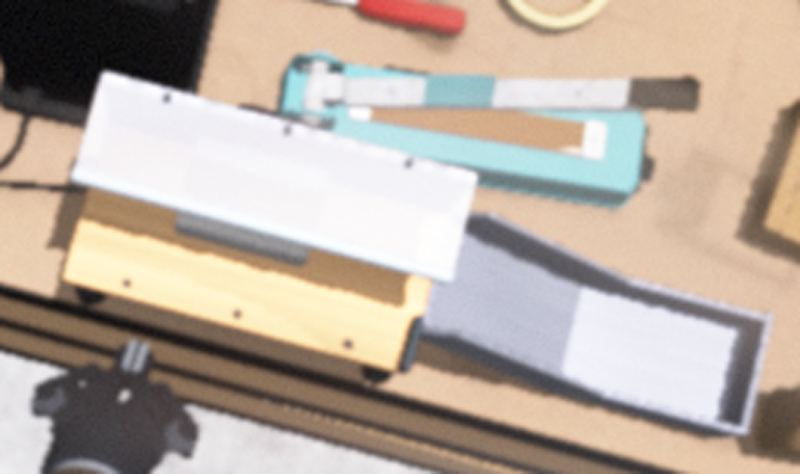

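The carton is flush, with its lower front edge from about (178,232) to (305,263) parallel to the ledge edge. The hand is clear, with its tips at (137,348).

```bash
python3 - <<'E'
from h import *; from cell import r
f=r.grab_frame("top")
for uv in([178,233],[304,264]): print(W2S(s,ray(f,np.array(uv)/2.963+[250,170],150))[0].round(1))
m=r.cut_out("carton",f)[0]; ys,xs=np.nonzero(m["pixels"]); print(m["p"],[W2S(s,ray(f,(c,ys[xs==c].mean()),170))[0].round(1) for c in(xs.min(),xs.max())])
goal(r,[-50,105,180],50);goal(r,[20,105,176],50)
E
```

```text
[ -6.9  63.4 150. ]
[ -5.2 -38.6 150. ]
0.91 [array([ -1.4,  67.4, 170. ]), array([  2.3, -36.3, 170. ])]
slide [ 0.655  0.242 -0.105] dr [-0.0059 -0.0218  0.0023]
slide [ 1.334  0.069 -0.145] dr [-0.0059 -0.0218  0.0023]
```

```bash
python3 -m pendant '[{"slide":[0.15,0.12,-0.02],"dr":[0,0,0],"claw":0},{"slide":[0.2,0.1,-0.02],"dr":[0,0,0],"claw":0},{"slide":[0.2,0.02,-0.02],"dr":[-0.001,-0.004,0.001],"claw":0},{"slide":[0.2,-0.03,-0.02],"dr":[-0.002,-0.007,0.001],"claw":0},{"slide":[0.2,-0.05,-0.02],"dr":[-0.002,-0.008,0],"claw":0},{"slide":[0,0,0],"dr":[0,0,0],"claw":0}]'; python3 - <<'E'
from h import *; from cell import r
where(r); goal(r,[22,100,176],50)
E
```

```text
clock: 7.32
tcp_pos: [476.7, -51.4, 178.7]
tool_rot: [0.33, 0.724, 0.551, 0.251]
wrist_force: [0.2, -0.1, -0.1]
opening: 0.001
7.33 stand [-13.8  96.  178.7] F [ 0.2 -0.1 -0.1] q [ 0.04 -0.19 -1.   -0.07 -0.23  0.21] open 0.0
slide [ 0.357 -0.05  -0.027] dr [-0.0008 -0.0028  0.0034]
```

```bash
python3 -m pendant '[{"slide":[0.12,-0.02,-0.01],"dr":[0,-0.0015,0.0015],"claw":0},{"slide":[0.12,-0.02,-0.01],"dr":[0,-0.0015,0.0015],"claw":0},{"slide":[0.1,-0.02,0],"dr":[0,0,0],"claw":0},{"slide":[0,0,0],"dr":[0,0,0],"claw":0}]'; python3 - <<'E'
from h import *; from cell import r
where(r); goal(r,[24,85,176],50)
E
```

```text
clock: 7.82
tcp_pos: [511.1, -61.0, 176.1]
tool_rot: [0.332, 0.719, 0.553, 0.259]
wrist_force: [-0.5, -0.6, 0.4]
opening: -0.0
7.83 stand [ 21.9  95.1 176.1] F [-0.5 -0.6  0.4] q [-0.01 -0.1  -0.97 -0.15 -0.18  0.16] open -0.0
slide [-0.004 -0.103 -0.001] dr [-0.0009 -0.0003  0.0013]
```

```bash
python3 -m pendant '[{"slide":[-0.015,-0.06,0],"dr":[0,0,0.001],"claw":0},{"slide":[-0.013,-0.06,0],"dr":[0,0,0],"claw":0},{"slide":[-0.013,-0.06,0],"dr":[0,0,0],"claw":0},{"slide":[-0.013,-0.06,0],"dr":[0,0,0],"claw":0},{"slide":[-0.013,-0.06,0],"dr":[0,0,0],"claw":0},{"slide":[-0.013,-0.06,0],"dr":[0,0,0],"claw":0}]'; python3 - <<'E'
from h import *; from cell import r
where(r); goal(r,[24,50,176],50)
f=r.grab_frame("top"); cv2.imwrite("pics/e.png",cv2.resize(f["color"][170:330,250:520,::-1],(800,474),interpolation=cv2.INTER_CUBIC))
E
```

```text
clock: 8.57
tcp_pos: [501.5, -98.3, 176.0]
tool_rot: [0.331, 0.717, 0.556, 0.26]
wrist_force: [-0.5, 1.8, 0.3]
opening: -0.001
8.57 stand [ 21.8  56.7 176. ] F [-0.5  1.8  0.3] q [-0.15 -0.12 -0.98 -0.16 -0.07  0.07] open -0.0
slide [ 0.005 -0.07  -0.   ] dr [-0.001  -0.0004 -0.0002]
```

View pics/e.png

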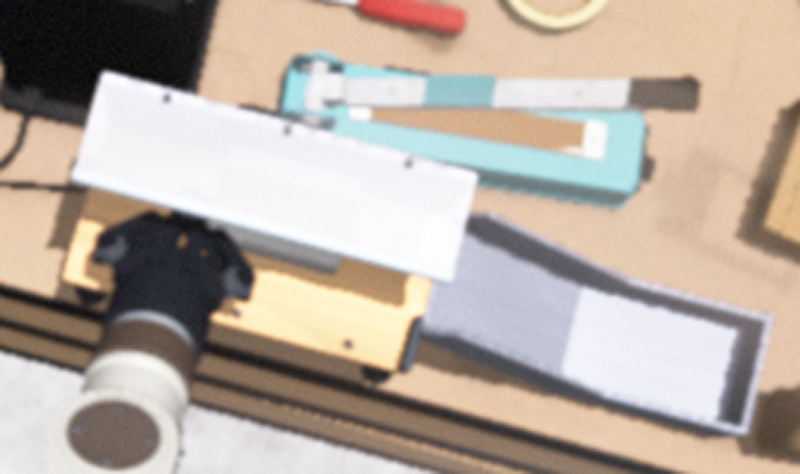

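The carton slides along the fence and stays parallel; its chute-side front corner is now at (338,270). I continue.

```bash
python3 -m pendant '[{"slide":[-0.012,-0.06,0],"dr":[0,0,0],"claw":0},{"slide":[-0.01,-0.06,0],"dr":[0,0,0],"claw":0},{"slide":[-0.01,-0.06,0],"dr":[0,0,0],"claw":0},{"slide":[-0.012,-0.06,0],"dr":[0,0,0],"claw":0},{"slide":[-0.013,-0.06,0],"dr":[0,0,0],"claw":0},{"slide":[-0.013,-0.06,0],"dr":[0,0,0],"claw":0},{"slide":[-0.013,-0.06,0],"dr":[0,0,0],"claw":0}]'; python3 - <<'E'
from h import *; from cell import r
where(r); goal(r,[24,0,176],50)
f=r.grab_frame("top"); cv2.imwrite("pics/f.png",cv2.resize(f["color"][170:330,250:520,::-1],(800,474),interpolation=cv2.INTER_CUBIC))
E
```

```text
clock: 9.5
tcp_pos: [492.2, -134.7, 175.5]
tool_rot: [0.325, 0.713, 0.561, 0.267]
wrist_force: [-4.8, 7.0, 4.5]
opening: 0.002
9.5 stand [ 21.8  19.1 175.5] F [-4.8  7.   4.5] q [-0.31 -0.12 -0.98 -0.16  0.07 -0.04] open 0.0
slide [-0.025 -0.191  0.005] dr [-0.0027 -0.0002 -0.0032]
```

View pics/f.png

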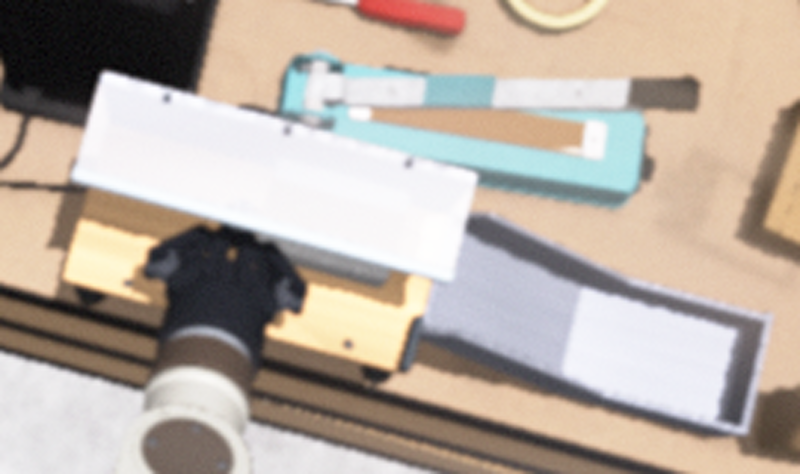

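The chute-side corner is now at (390,282) and still parallel. I drop the inward bias and correct the small yaw.

```bash
python3 -m pendant '[{"slide":[-0.017,-0.06,0],"dr":[-0.001,0,-0.0015],"claw":0},{"slide":[-0.015,-0.06,0],"dr":[-0.001,0,-0.0015],"claw":0},{"slide":[-0.015,-0.06,0],"dr":[0,0,0],"claw":0},{"slide":[-0.015,-0.06,0],"dr":[0,0,0],"claw":0}]'; python3 - <<'E'
from h import *; from cell import r
where(r); goal(r,[22,-30,176],50)
f=r.grab_frame("top"); cv2.imwrite("pics/g.png",cv2.resize(f["color"][170:330,250:520,::-1],(800,474),interpolation=cv2.INTER_CUBIC))
E
```

```text
clock: 10.05
tcp_pos: [485.6, -159.6, 175.8]
tool_rot: [0.332, 0.716, 0.557, 0.261]
wrist_force: [-1.7, 3.8, 1.3]
opening: 0.001
10.05 stand [ 21.5  -6.7 175.8] F [-1.7  3.8  1.3] q [-0.38 -0.11 -0.98 -0.17  0.1  -0.08] open 0.0
slide [-0.053 -0.227  0.002] dr [-0.0007 -0.0001 -0.0004]
```

View pics/g.png

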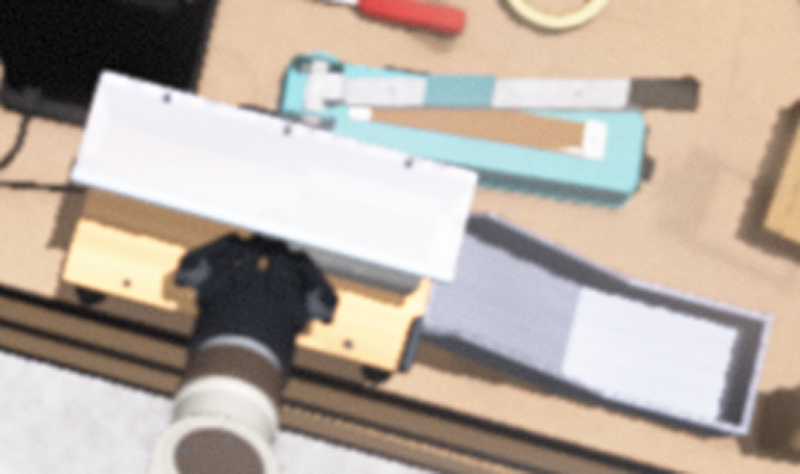

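The corner at (422,290) is clear of the cheek corner at about (423,315). I keep pushing.

```bash
python3 -m pendant '[{"slide":[-0.014,-0.06,0],"dr":[0,0,-0.0005],"claw":0},{"slide":[-0.014,-0.06,0],"dr":[0,0,-0.0005],"claw":0},{"slide":[-0.014,-0.06,0],"dr":[0,0,0],"claw":0},{"slide":[-0.014,-0.06,0],"dr":[0,0,0],"claw":0}]'; python3 - <<'E'
from h import *; from cell import r
where(r); goal(r,[22,-65,176],50)
E
```

```text
clock: 10.6
tcp_pos: [479.4, -184.3, 175.5]
tool_rot: [0.332, 0.717, 0.555, 0.261]
wrist_force: [-4.0, 5.9, 4.6]
opening: -0.002
10.6 stand [ 21.6 -32.1 175.5] F [-4.   5.9  4.6] q [-0.47 -0.1  -0.97 -0.16  0.17 -0.13] open -0.0
slide [-0.077 -0.32   0.005] dr [-0.001  -0.      0.0004]
```

```bash
python3 -m pendant '[{"slide":[-0.015,-0.06,0],"dr":[0,0,0],"claw":0},{"slide":[-0.015,-0.06,0],"dr":[0,0,0],"claw":0},{"slide":[-0.015,-0.06,0],"dr":[0,0,0],"claw":0},{"slide":[-0.015,-0.06,0],"dr":[0,0,0],"claw":0},{"slide":[-0.015,-0.06,0],"dr":[0,0,0],"claw":0}]'; python3 - <<'E'
from h import *; from cell import r
where(r); goal(r,[22,-80,176],50)
f=r.grab_frame("top"); cv2.imwrite("pics/i.png",cv2.resize(f["color"][170:330,250:520,::-1],(800,474),interpolation=cv2.INTER_CUBIC))
E
```

```text
clock: 11.22
tcp_pos: [471.3, -214.0, 175.7]
tool_rot: [0.33, 0.716, 0.555, 0.263]
wrist_force: [-2.9, 4.5, 4.2]
opening: 0.001
11.22 stand [ 21.  -62.9 175.7] F [-2.9  4.5  4.2] q [-0.57 -0.09 -0.95 -0.14  0.25 -0.21] open 0.0
slide [-0.033 -0.168  0.003] dr [-0.0015  0.0002 -0.0003]
```

View pics/i.png

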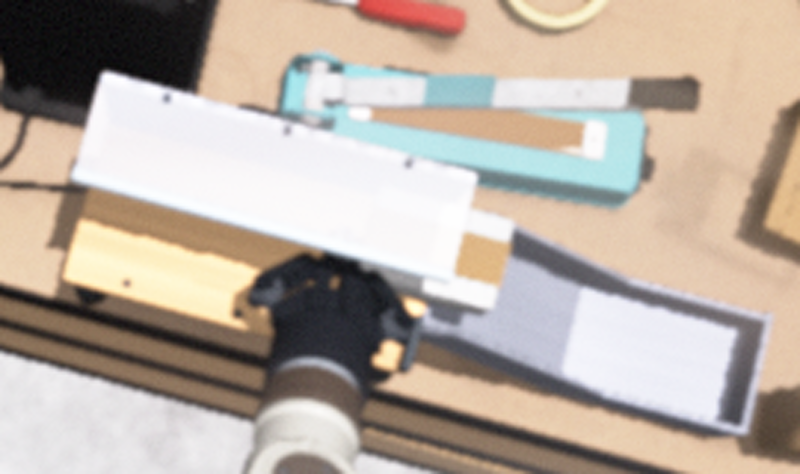

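About half the carton is over the edge (leading end at about (505,270)). The knuckle at (415,320) is well above the cheek. A few more rows should tip it.

```bash
python3 -m pendant '[{"slide":[-0.015,-0.06,0],"dr":[0,0,0],"claw":0},{"slide":[-0.015,-0.06,0],"dr":[0,0,0],"claw":0},{"slide":[-0.015,-0.06,0],"dr":[0,0,0],"claw":0},{"slide":[0,0,0],"dr":[0,0,0],"claw":0},{"slide":[0,0,0],"dr":[0,0,0],"claw":0},{"slide":[0,0,0],"dr":[0,0,0],"claw":0}]'; python3 - <<'E'
from h import *; from cell import r
where(r)
f=r.grab_frame("top"); cv2.imwrite("pics/j.png",cv2.resize(f["color"][170:330,250:520,::-1],(800,474),interpolation=cv2.INTER_CUBIC))
for d in r.cut_out("carton",f)[:2]: print(d["p"],d["pixel"],W2S(s,ray(f,d["pixel"][::-1],60))[0].round())
E
```

```text
clock: 12.02
tcp_pos: [466.0, -230.3, 176.1]
tool_rot: [0.329, 0.715, 0.556, 0.266]
wrist_force: [-3.0, 3.2, 4.5]
opening: -0.004
12.03 stand [ 20.  -80.  176.1] F [-3.   3.2  4.5] q [-0.64 -0.07 -0.94 -0.13  0.31 -0.25] open -0.0
0.59 [260.4, 412.8] [  44. -186.   60.]
```

```bash
python3 -m pendant '[{"slide":[-0.015,-0.06,0],"dr":[0,0,0],"claw":0},{"slide":[-0.015,-0.06,0],"dr":[0,0,0],"claw":0},{"slide":[0,0,0],"dr":[0,0,0],"claw":0},{"slide":[0,0,0],"dr":[0,0,0],"claw":0},{"slide":[0,0,0],"dr":[0,0,0],"claw":0}]'; python3 - <<'E'
from h import *; from cell import r
where(r)
f=r.grab_frame("top"); cv2.imwrite("pics/k.png",cv2.resize(f["color"][170:330,250:520,::-1],(800,474),interpolation=cv2.INTER_CUBIC))
for d in r.cut_out("carton",f)[:2]: print(d["p"],d["pixel"],W2S(s,ray(f,d["pixel"][::-1],60))[0].round())
E
```

```text
clock: 12.75
tcp_pos: [463.9, -239.5, 178.3]
tool_rot: [0.328, 0.713, 0.558, 0.27]
wrist_force: [-4.4, 4.0, 4.9]
opening: -0.001
12.75 stand [ 20.1 -89.5 178.3] F [-4.4  4.   4.9] q [-0.68 -0.07 -0.93 -0.12  0.35 -0.28] open -0.0
0.55 [258.6, 417.0] [  52. -195.   60.]
```

View pics/k.png

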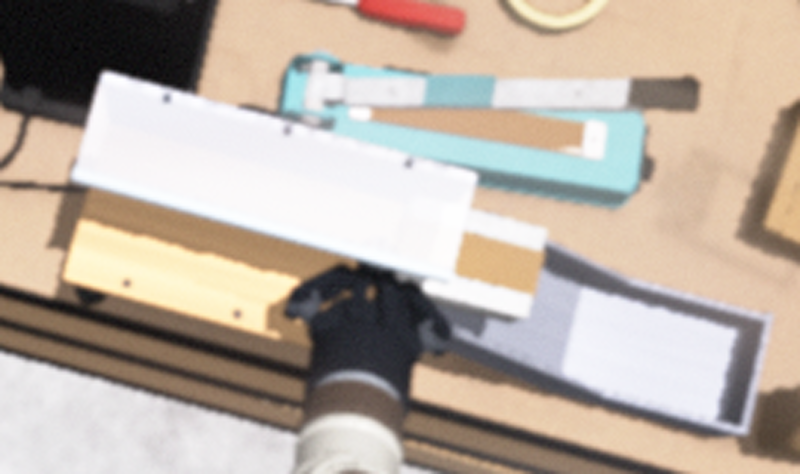

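The carton's leading end is at about (535,270) and the carton seems to be tilting, with its tail still against the finger. I push a bit further.

```bash
python3 -m pendant '[{"slide":[-0.015,-0.07,0],"dr":[0,0,-0.001],"claw":0},{"slide":[-0.015,-0.07,0],"dr":[0,0,-0.001],"claw":0},{"slide":[-0.015,-0.07,0],"dr":[0,0,0],"claw":0},{"slide":[0,0,0],"dr":[0,0,0],"claw":0},{"slide":[0,0,0],"dr":[0,0,0],"claw":0},{"slide":[0,0,0],"dr":[0,0,0],"claw":0}]'; python3 - <<'E'
from h import *; from cell import r
where(r)
f=r.grab_frame("top"); cv2.imwrite("pics/l.png",cv2.resize(f["color"][170:330,250:520,::-1],(800,474),interpolation=cv2.INTER_CUBIC))
for d in r.cut_out("carton",f)[:2]:
    ys,xs=np.nonzero(d["pixels"]);print(d["p"],d["pixel"],xs.min(),xs.max(),W2S(s,ray(f,d["pixel"][::-1],60))[0].round())
E
```

```text
clock: 13.6
tcp_pos: [459.3, -261.1, 178.8]
tool_rot: [0.331, 0.716, 0.553, 0.269]
wrist_force: [-0.3, 0.2, -0.2]
opening: 0.001
13.6 stand [  21.1 -111.5  178.8] F [-0.3  0.2 -0.2] q [-0.73 -0.05 -0.91 -0.11  0.38 -0.31] open 0.0
```

```bash
python3 -m pendant '[{"slide":[0.08,0.3,0],"dr":[0,0,0],"claw":0},{"slide":[-0.3,0.08,0],"dr":[0,0,0],"claw":0},{"slide":[-0.35,0.09,0],"dr":[0,0,0],"claw":0},{"slide":[-0.4,0.1,0.15],"dr":[0,0,0],"claw":0},{"slide":[-0.3,0.3,0.25],"dr":[0.005,0.02,0],"claw":0},{"slide":[-0.1,0.3,0.25],"dr":[0.005,0.02,0],"claw":0},{"slide":[0,0,0],"dr":[0,0,0],"claw":0}]'; python3 - <<'E'
from h import *; from cell import r
where(r)
f=r.grab_frame("top"); a=cv2.resize(f["color"][170:330,250:520,::-1],(800,474),interpolation=cv2.INTER_CUBIC)
g=r.grab_frame("scene")
cv2.imwrite("pics/m.png",a)
for n,h in(("top",f),("scene",g)):
  for o in("carton","green_cup","wipe_bottle"):
    for d in r.cut_out(o,h)[:1]: print(n,o,round(d["p"],2),d["pixel"],W2S(s,ray(h,d["pixel"][::-1],40))[0].round())
E
```

```text
clock: 14.58
tcp_pos: [328.9, -150.2, 235.7]
tool_rot: [0.247, 0.751, 0.577, 0.204]
wrist_force: [0.3, -0.5, -0.9]
opening: 0.003
14.57 stand [-132.7  -36.2  235.7] F [ 0.3 -0.5 -0.9] q [-0.63 -0.53 -0.83  0.66  0.24 -0.29] open 0.0
top carton 0.92 [286.5, 464.1] [  17. -327.   40.]
top green_cup 0.64 [218.4, 162.7] [-11. 448.  40.]
top wipe_bottle 0.95 [230.5, 193.8] [-21. 363.  40.]
scene green_cup 0.93 [360.4, 208.0] [-12. 453.  40.]
scene wipe_bottle 0.79 [340.8, 241.6] [-27. 354.  40.]
```

View pics/m.png

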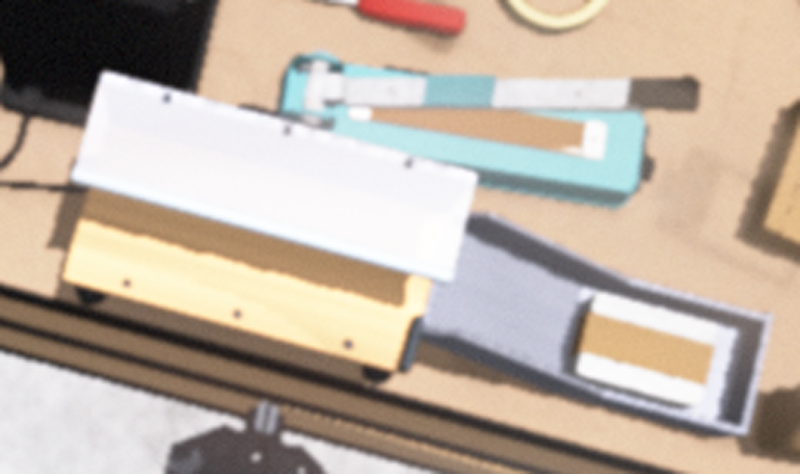

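The carton lies flat in the tray, centred at about (653,348), and the hand is clear. I check that it is at rest, then hand in.

```bash
python3 -m pendant '[{"slide":[0,0,0],"dr":[0,0,0],"claw":0},{"slide":[0,0,0],"dr":[0,0,0],"claw":0},{"slide":[0,0,0],"dr":[0,0,0],"claw":0},{"slide":[0,0,0],"dr":[0,0,0],"claw":0}]' >/dev/null; python3 - <<'E'
from h import *; from cell import r
f=r.grab_frame("top"); d=r.cut_out("carton",f)[0]; p=W2S(s,ray(f,d["pixel"][::-1],40))[0]; print(p.round()); where(r)
if -380<p[1]<-300: r.close_job(); print("closed")
E
```

```text
[  17. -335.   40.]
15.57 stand [-135.5  -38.6  228.5] F [-0.1 -0.6 -0.3] q [-0.64 -0.53 -0.84  0.66  0.24 -0.29] open -0.0
the job is handed in; nothing more can be done
closed
```

The carton is in the catch tray and the job is handed in, at 15.6 s on the robot's clock.

With the hand tilted about 42°, I pushed the carton back with parted fingers until it met the fence. The wrist force peaked at about 35 N there. I then tilted to about 50°, reached under the roof with shut fingers and pushed the carton along the fence and off the open end. Wrist readings during that push stayed under 10 N.

**Last checks:**
- **Carton:** the picture shows it lying flat in the tray, and the last position was about stand x = 17, y = -335 mm.
- **Hand:** it was clear of everything, with the wrist force near zero.
- **Bystanders:** in the top view, the cup and bottle were within about 4 pixels of where they started. I take that as network scatter, since the hand never went near them.

**One disagreement:** two top-view positions of the carton about 1 s apart, the second just before hand-in, differ by 8 mm (y = -327, then -335). I put this down to scatter in the network's mask but did not take a third, so I have no firm proof that the carton was fully at rest. The scene camera did not detect the carton at the end.

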